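# Restock the thread drawer from the push-to-open locker

### The job

Restock the thread drawer for the next shift: press the green locker door so that its catch pops it ajar, swing it wide open (to about a right angle), and move every thread spool, those in the rack on the inside of the door and those standing about on the bench, into the open blue-fronted drawer. Then push the drawer fully home until it seats at its detent, and leave the locker door standing wide open so that its rack can be refilled. Leave the jars, tape, tools and other things on the bench where they are.

Things in the scene. Friction and masses are not known exactly. Their poses are not given: they have to be found in the camera images.
- door (a joint): Locker door hinge, rad: 0 shut and caught, grows as the free edge swings towards the robot, stop 1.75. No handle. Press near the free edge (about 5 N) until it reads about -0.045 (edge 9 mm in; stop -0.06), then draw back: the catch lets go and a spring pushes the door to 0.4 to 0.5 in 1 s. It never re-latches; it then stays where left (light friction). Caught, it cannot be pulled open.
- door_hinge (a point): On the hinge axis, at the door's outer face and top edge, 166 mm above the bench. Turns with the door: z up, y along the door from hinge to free edge, x from the outer face through the door to its inner side (door shut: y to the robot's left, x away from it, but for the locker's yaw). Green panel: y 0 to 210 mm, x 0 to 12 mm, 10 to 166 mm above the bench. It is the locker's right edge seen from the robot.
- door_press (a point): White mark on the door's outer face where to press it: y 175 mm in the frame of door_hinge (35 mm from the free edge), 125 mm above the bench; axes as door_hinge. A white strip on the door's top edge shows the same place from above.
- door_pull (a point): Top edge of the door's inner face, 27 mm from the free edge (x 12, y 183 mm in the frame of door_hinge), 166 mm above the bench; axes as door_hinge. The inner face is bare here (y 158 to 210 mm, except a small black strike lower than 40 mm): with the door ajar a finger can go down behind it here and draw it open.
- door_rack (a point): Floor centre of the middle pocket of the aluminium rack on the door's inner side (x 62, y 88 mm in the frame of door_hinge), 80 mm above the bench; axes as door_hinge. Three square pockets, 41 mm inside with lips 10 mm high, side by side at y -44, 0 and 44 mm from here; the door's inner face is 50 mm behind their centres (at x -50 mm). The rack measures 74 x 136 mm.
- locker_roof (a point): Middle of the front edge of the grey locker's roof, 170 mm above the bench, 22 mm behind the shut door's outer face; axes x to the locker's back, y left, z up. The locker is 230 mm wide (y), 180 deep, fixed; the door is inset between its sides, and the roof covers the rack while the door is shut.
- drawer (a joint): Thread drawer, m, 0 = fully home, grows as it opens towards the robot; starts at 0.15 to 0.18 (stop at 0.185). Sliding friction about 1 N; between 18 and 8 mm from home a spring roller has to be passed (5 to 10 N more), after which the drawer is pulled to 0 and held there; left short of that it is pushed out again to about 14 to 18 mm.
- drawer_floor (a point): Centre of the drawer's inner floor, 13 mm above the bench; moves with the drawer. x from the drawer's front to its back (away from the robot), y left, z up. Inside: x -104 to 99 mm, y -78 to 78 mm, side walls 55 mm high. Only the part from x = -104 mm to -104 mm + the value of joint drawer stands out from under the unit's roof.
- unit_roof (a point): Middle of the front edge of the roof of the white drawer unit, 105 mm above the bench; axes as drawer_floor. The roof is 8 mm thick; the unit is 190 mm wide, 225 mm deep, fixed. The drawer slides in under this edge.
- drawer_front (a point): On the outer face of the drawer's plain blue front, at its middle, 68 mm above the bench; axes as drawer_floor. The front is 190 mm wide, 12 mm thick, from 3 to 95 mm above the bench, with a paper label and no handle: push it here along +x.
- rack_spool1: Thread spool, red with a white disc on each end: cylinder 36 mm in diameter, 48 mm high, about 60 g; origin at the centre of its underside (one end), z along its axis towards the other end, up when standing. Starts standing in any pocket of the door rack. May be absent.
- rack_spool2: As rack_spool1, but blue. Starts in a pocket of the door rack. May be absent.
- rack_spool3: As rack_spool1, but yellow. Starts in a pocket of the door rack. May be absent.
- bench_spool1: As rack_spool1, but brown. Starts standing on the bench between the locker and the drawer. May be absent.
- bench_spool2: As rack_spool1, but green. Starts standing on the bench between the locker and the drawer. May be absent.
- bench_spool3: As rack_spool1, but pink. Starts standing on the bench between the locker and the drawer. May be absent.
- green_jar: Bystander: glass jar with green lid, 64 mm in diameter, 95 mm high; origin at the centre of its underside.
- glue_jar: Bystander: amber glue jar with white lid, 60 mm in diameter, 80 mm high; origin at the centre of its underside.
- tape_roll: Bystander: black roll of tape lying flat, 90 mm in diameter, 22 mm high; origin at the centre of its underside.
- cutter: Bystander: yellow craft knife lying flat, 140 x 24 x 14 mm; origin at the centre of its underside.
- chalk_tin: Bystander: flat steel tin, 60 mm in diameter, 30 mm high; origin at the centre of its underside.
- wax_block: Bystander: cream block of thread wax, 60 x 40 x 25 mm; origin at the centre of its underside.
- hammer: Bystander: hammer with wooden handle lying flat, 260 mm long; origin under its middle.
Mind the look-alikes: they are no part of the job. Of the things that look like the bench_spool1, the smaller one is meant.

How it is judged:
By the outcome, as a careful person would: the job done as asked, in the order asked, and still so for the second after the job is handed in, with the robot touching nothing.
Of rack_spool1, rack_spool2, rack_spool3 only 2 to 3 are there at a start; the rules pass over those that are not, and their reading is None.
Of bench_spool1, bench_spool2, bench_spool3 only 2 to 3 are there at a start; the rules pass over those that are not, and their reading is None.
At some moment in a run one of bench_spool1, bench_spool2, bench_spool3 may be knocked a few centimetres aside while the robot is not near it.
Once in a run the grip may slacken for a moment while it holds something.
It also fails if it takes over 210 s, if anything falls off the work surface, if the arm or the gripper's body presses on something with over 40 N, if the wrist force passes 120 N, or if a joint passes its speed limit or range.

### The arm

A 6-joint arm with a two-finger parallel gripper is mounted at the origin on the work surface. World frame = base frame: x ahead of the robot, y to its left, z up, the work surface at z = 0. Lengths are in m, angles in rad, forces in N, time in s.
With the tool pointing down it reaches from about 0.3 to 0.775 m from the base axis. Payload 14.6 kg.
Tool frame: the origin (TCP) lies between the finger pads; the fingertips stand 19 mm ahead of it and the grasp point (between the pads) is the TCP; z points along the fingers, y is the line along which they close (so a half turn about z gives the same grasp; the last joint's range is limited). The gripper opens to 94 mm and grips with 3 to 60 N. Pads are 16 mm wide; open, the fingers measure 119 mm over their backs; the gripper's body (75 mm by 177 mm) begins 78 mm behind the grasp point.
Start: joints at [1.061, 0.3, 1.521, -0, 1.321, -0.067], TCP at [0.236, 0.497, 0.224] pointing down, gripper open.
Joint ranges: [-3.03, 3.03], [-0.79, 2.21], [0.23, 2.52], [-1.04, 4.18], [0, 3.07], [-2.55, 2.55]. Speed limits (rad/s): [2.22, 2.22, 2.57, 3.14, 3.14, 3.14].

### API

Orientations are given as a rotation vector (axis times angle).
In Python, from cell import telemetry, capture, workorder gives the robot as it stands.
- The arm moves only by the tool servo_tool, never from a script. Its argument "series" is a list of rows, each a list of 7 numbers: the turn, a rotation vector about the tool's x, y, z in degrees, then the shift along the tool's x, y, z in m, then the opening, from 0 (shut) to 1 (fully open). In form: [[rx, ry, rz, tx, ty, tz, fingers], ...]. A call has 1 to 12 rows; each row is the pose to reach, as a shift and turn from the pose commanded when the call began, along the tool's axes at that moment; what a row does not reach only later rows make up. A row lasts 1/10 s, in which the tool goes at most 50 mm and 8.59 degrees, less where a joint would pass 70% of its speed; a pose out of reach is approached as far as the arm can. A call with a gripper value outside its range is refused whole. The fingers move at their own pace and stop on an object; "grip_force" is the grip in N (left out, the last holds). Time passes only in rows, so rows that repeat a pose let the fingers close. It gives the time, the measured TCP pose, the force, the opening and the grip force at its end, in the units of the state.
- telemetry.get_state(): the state, without advancing time (a new reading comes with each control period).
- capture(name): name is "side" or "top"; returns a dict with "color" (420x560x3 uint8, red, green, blue), "z_map" (420x560 float32, m along the optical axis (not along the pixel's ray), 0 where there is no reading), "fov_y" (degrees; the focal length in pixels is half the picture's height over the tangent of half this angle, whatever the lens; pixels are square), "cx", "cy" (the principal point, pixels), "dist" ([k1, k2, p1, p2, k3] as OpenCV has them; the pictures are not rectified), "position" and "attitude" of the camera in the world. Camera axes: x right, y up, looking along -z (the intrinsics and any distortion apply to the point x, -y, -z); pixel columns grow to the right and rows downward; lengths in m; the calibration is good to about 2 mm. A picture is of the moment at which its call begins.
- workorder.close_job(): hands the job in; it is judged then, once.
The state is a dict: "clock": time; "joint_positions": joint angles; "qd": joint speeds; "joint_torque": joint torques, N m; "tcp_pos": TCP position; "eef_rot": TCP orientation; "wrist_force": force on the tool from outside, world axes, zero at the start; "wrist_torque": the same for the moment, N m; "gripper_width": finger opening in m; "grip_force": force on a finger pad.
Only numpy, scipy, OpenCV 4.12 (cv2) and the standard library are available. Lean on these libraries where they do the work, as an engineer would, in place of code of your own. Each camera call takes 0.05 s, during which the arm holds its last target. There are 200 camera calls.

## Working session

There is one attempt and no reset: what is moved stays moved. The work goes in short steps, Python scripts to look and compute and a tool call to move; the robot and the scene stay as the last step left them, time stands still between calls to the robot, and variables do not carry over. Pictures are saved under pics/ and viewed, at most 14 in all, crops included, and the job is handed in when it is done.

Besides the shell and the picture viewer there is one more tool, called after "Emit:" as a command line: name --pt "numbers of a row" for each row, then --argument value for the rest. servo_tool: Moves the arm, as the interface text tells. Its arguments: {"type":"object","properties":{"series":{"type":"array","items":{"type":"array","items":{"type":"number"}}},"grip_force":{"type":"number"}},"required":["series"]}

```bash
ls; mkdir -p pics
cat > h.py <<'E'
import numpy as np, cv2
from scipy.spatial.transform import Rotation as R
from cell import telemetry, capture, workorder
def att(c):
    a=np.array(c["attitude"],float)
    return a if a.shape==(3,3) else R.from_rotvec(a.ravel()).as_matrix()
def K(c):
    h,w=c["color"].shape[:2]; f=h/2/np.tan(np.radians(c["fov_y"])/2)
    return np.array([[f,0,c["cx"]],[0,f,c["cy"]],[0,0,1]])
def rays(c,px):
    p=cv2.undistortPoints(np.array(px,float).reshape(-1,1,2),K(c),np.array(c["dist"],float)).reshape(-1,2)
    return np.c_[p[:,0],-p[:,1],-np.ones(len(p))]
def onplane(c,px,z):
    d=rays(c,px)@att(c).T; o=np.array(c["position"]); return o+d*((z-o[2])/d[:,2])[:,None]
def cloud(c):
    h,w=c["z_map"].shape; u,v=np.meshgrid(np.arange(w),np.arange(h))
    d=rays(c,np.c_[u.ravel(),v.ravel()])*c["z_map"].reshape(-1,1)
    return (d@att(c).T+np.array(c["position"])).reshape(h,w,3)
def save(c,n,crop=None,s=1):
    im=c["color"][:,:,::-1]
    if crop: im=im[crop[1]:crop[3],crop[0]:crop[2]]
    cv2.imwrite("pics/"+n,cv2.resize(im,None,fx=s,fy=s,interpolation=cv2.INTER_CUBIC))
E
python3 - <<'E'
from h import *
for n in("top","side"):
    c=capture(n); save(c,n+"0.png"); print(n,c["position"],c["attitude"],c["fov_y"],c["cx"],c["cy"],c["dist"])
    np.savez(n+"0.npz",**c)
print(telemetry.get_state())
E
```

```text
pics
top [ 0.42008811 -0.00334941  1.80297087] [ 0.05815049 -0.03901557 -1.56119085] 46.29997819246529 278.1787178810854 213.95551305484614 [-0.03956047  0.          0.          0.          0.        ]
side [ 0.07105481 -0.94547378  0.96454423] [ 0.87272133 -0.18438201 -0.39848544] 53.52061833565753 275.4470673302103 209.44897503846255 [-0.02533723  0.          0.          0.          0.        ]
{'clock': 0.1, 'joint_positions': array([ 1.06135459e+00,  3.00406693e-01,  1.52153240e+00, -2.66946253e-05,
        1.32070367e+00, -6.65819392e-02]), 'qd': array([ 0.00058074,  0.00056043, -0.00171934, -0.00079617, -0.00018829,
       -0.00049551]), 'joint_torque': array([ 1.99535112e-03, -5.32645512e+01, -3.53280544e+01,  7.10531906e-02,
        2.35559227e-02, -5.98373276e-05]), 'tcp_pos': array([0.23557931, 0.49674637, 0.22394224]), 'eef_rot': array([-6.89901468e-01, -3.06462389e+00,  1.59295911e-03]), 'wrist_force': array([-0.52880658, -0.42062759, -0.53814895]), 'wrist_torque': array([ 0.02635213,  0.01645363, -0.04073246]), 'grip_force': 0.0, 'gripper_width': 0.09410902454455242}
```

View pics/top0.png

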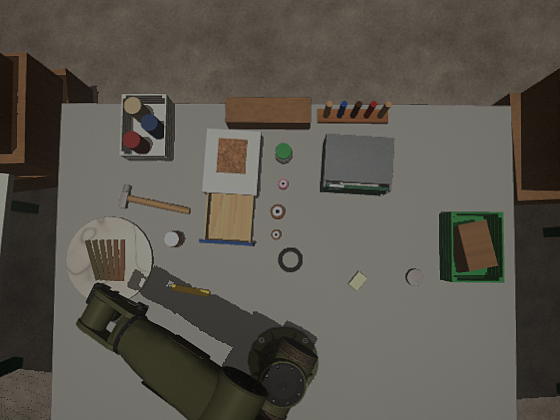

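View pics/side0.png

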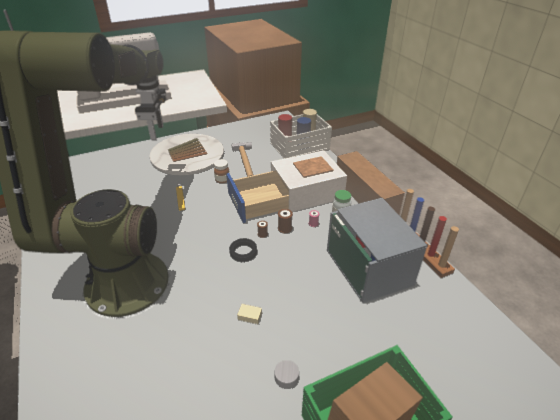

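The top view shows the drawer at (230,218), the locker at (357,163), pink at (284,184), the big brown look-alike at (278,211) and the small brown spool at (276,234). No green bench spool is visible. The side view agrees, with the door face at (345,245).

```bash
cat >> h.py <<'E'
def hi(c,box): # HSV in box
    x0,y0,x1,y1=box; return cv2.cvtColor(c["color"][y0:y1,x0:x1],cv2.COLOR_RGB2HSV)
E
python3 - <<'E'
from h import *
c=dict(np.load("top0.npz")); s=dict(np.load("side0.npz"))
P=cloud(c); 
def rect(m,n):
    q=P[m][:,:2].astype(np.float32); r=cv2.minAreaRect(q); print(n,len(q),"z",np.median(P[m][:,2]),r, cv2.boxPoints(r).round(4).tolist())
v,u=np.mgrid[:420,:560]
z=P[:,:,2]
box=lambda x0,y0,x1,y1:(u>=x0)&(u<x1)&(v>=y0)&(v<y1)
rect(box(315,125,400,200)&(abs(z-.17)<.012),"locker roof")
rect(box(195,120,268,200)&(abs(z-.105)<.008),"unit roof")
rect(box(195,190,268,250)&(abs(z-.095)<.008),"drawer front top")
for n,b in dict(pink=(276,176,292,192),big=(269,202,287,220),small=(268,228,284,241),tape=(275,244,305,275),gjar=(273,140,296,165),glue=(160,228,188,250)).items():
    m=box(*b)&(z>.015)&(z<.12); zt=np.percentile(z[m],90); mm=m&(z>zt-.006); q=P[mm]; print(n,zt,q[:,:2].min(0),q[:,:2].max(0),q[:,:2].mean(0))
save(c,"topc.png",(190,120,410,280),3.6)
save(s,"sidec.png",(215,140,435,300),3.6)
E
```

```text
locker roof 3355 z 0.16829912207512376 ((0.6983173489570618, -0.2511120140552521), (0.228966623544693, 0.18150101602077484), 86.1868667602539) [[0.6001999974250793, -0.35929998755455017], [0.7813000082969666, -0.37139999866485596], [0.796500027179718, -0.1429000049829483], [0.6154000163078308, -0.13079999387264252]]
unit roof 3190 z 0.10506312813624952 ((0.7294555902481079, 0.17259903252124786), (0.20960810780525208, 0.2660466432571411), 86.43824005126953) [[0.5902000069618225, 0.0763000026345253], [0.8557000160217285, 0.059700001031160355], [0.8687000274658203, 0.2689000070095062], [0.6032000184059143, 0.2854999899864197]]
drawer front top 261 z 0.09536084807903866 ((0.5171579718589783, 0.19505617022514343), (0.18977512419223785, 0.19213825464248657), 87.1512680053711) [[0.4165000021457672, 0.10509999841451645], [0.6083999872207642, 0.09549999982118607], [0.6177999973297119, 0.2851000130176544], [0.42590001225471497, 0.2946000099182129]]
pink 0.05425347852480284 [ 0.62525501 -0.0119887 ] [0.65436348 0.01671952] [0.64060594 0.00370181]
big 0.0723099803139076 [ 0.51662425 -0.00221721] [0.56271441 0.04377874] [0.53952954 0.02057591]
small 0.052995064050189986 [0.44264133 0.01144141] [0.47485079 0.04010445] [0.45797912 0.02656039]
tape 0.026275405104750727 [ 0.3245121  -0.06876684] [0.41115358 0.01805253] [ 0.36612819 -0.02708323]
gjar 0.09877925177385186 [ 0.72588907 -0.02499156] [0.77652129 0.02776195] [0.74958586 0.00161892]
glue 0.0836065442092611 [0.41405609 0.36804599] [0.46343139 0.41982792] [0.43733466 0.39381716]
```

View pics/topc.png

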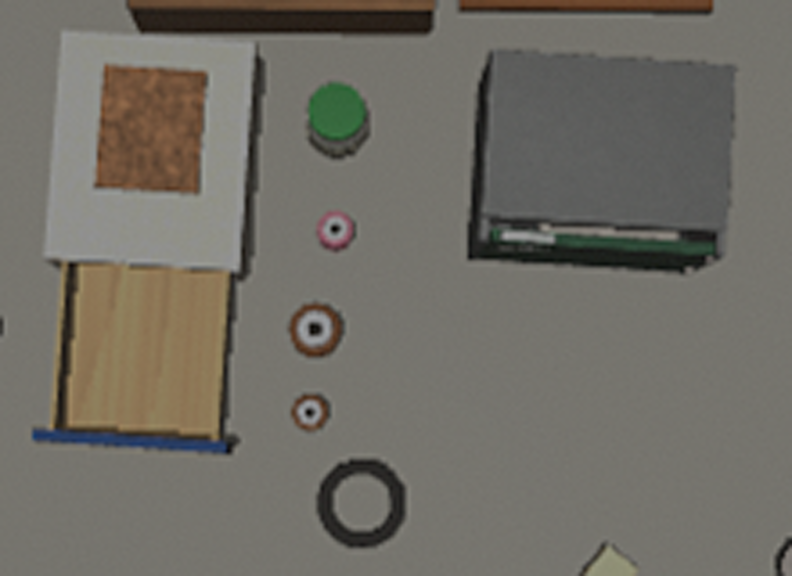

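View pics/sidec.png

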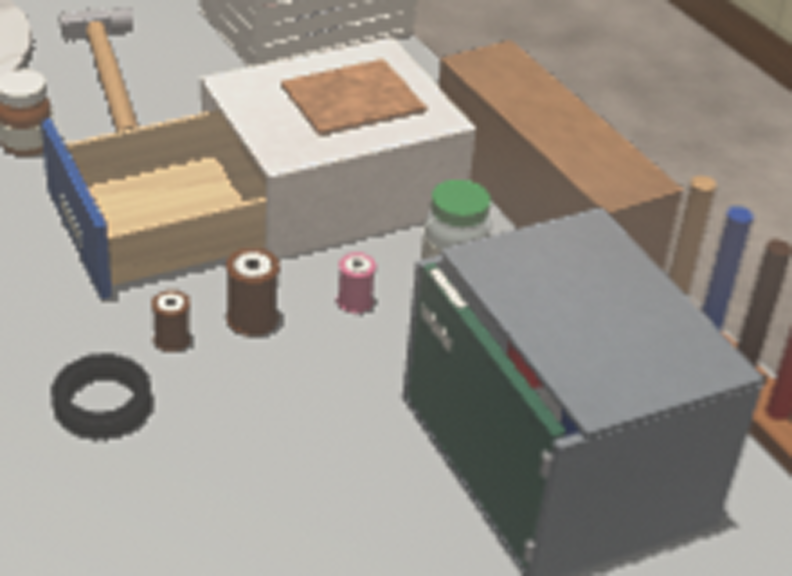

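The crops show the white strip on the door's top edge at crop (527,238), the blue front's top edge from (34,431) to (231,446), and the unit's roof edge from (46,260) to (240,272). Red and blue spools show through the gap, and maybe a third.

```bash
cat >> h.py <<'E'
def rel(p,yawdeg=None,s=None):
    """tool-frame rz,tx,ty,tz from current pose to world p with tool y at world angle yawdeg"""
    s=s or telemetry.get_state(); T=R.from_rotvec(s["eef_rot"]).as_matrix(); d=T.T@(np.array(p)-s["tcp_pos"]); rv=[0,0,0]
    if yawdeg is not None:
        a=np.radians(yawdeg); y=np.array([np.cos(a),np.sin(a),0])
        if y@T[:,1]<0:y=-y
        z=np.array([0,0,-1.]); G=np.c_[np.cross(y,z),y,z]; rv=np.degrees(R.from_matrix(T.T@G).as_rotvec())
    print("rv",np.round(rv,1),"t",np.round(d,4))
E
python3 - <<'E'
from h import *
c=dict(np.load("top0.npz"))
cr=lambda *p:np.array([(190+x/3.6,120+y/3.6) for x,y in p])
def pr(n,p,z): print(n,onplane(c,p,z)[:,:2].round(4).tolist())
pr("strip",cr((500,234),(554,242),(527,238)),.166)
pr("doorouter",cr((490,248),(715,256)),.166)
pr("blue outer",cr((34,437),(231,452)),.095)
pr("unit front",cr((46,260),(240,272)),.105)
pr("roof front",cr((487,216),(720,231)),.17)
pr("wax",[(358,280)],.025); pr("tin",[(414,277)],.03)
s=telemetry.get_state(); print(R.from_rotvec(s["eef_rot"]).as_matrix().round(3))
rel([.56,-.175,.25],90,s); rel([.56,-.175,.25],0,s)
E
```

```text
strip [[0.6202, -0.1518], [0.6131, -0.2021], [0.6166, -0.177]]
doorouter [[0.607, -0.1426], [0.6013, -0.3518]]
blue outer [[0.4278, 0.2913], [0.4152, 0.1004]]
unit front [[0.5989, 0.2812], [0.5887, 0.0932]]
roof front [[0.6364, -0.1394], [0.6243, -0.3558]]
wax [[0.2948, -0.2705]]
tin [[0.3074, -0.4709]]
[[-0.904  0.429 -0.   ]
 [ 0.429  0.904 -0.001]
 [ 0.    -0.001 -1.   ]]
rv [ -0.1  -0.  -25.4] t [-0.581  -0.468  -0.0256]
rv [-0.1  0.  64.6] t [-0.581  -0.468  -0.0256]
```

Emit:
servo_tool --pt "0 0 -22 -0.581 -0.468 -0.026 0" --pt "0 0 -22 -0.581 -0.468 -0.026 0" --pt "0 0 -22 -0.581 -0.468 -0.026 0" --pt "0 0 -22 -0.581 -0.468 -0.026 0" --pt "0 0 -22 -0.581 -0.468 -0.026 0" --pt "0 0 -22 -0.581 -0.468 -0.026 0" --pt "0 0 -22 -0.581 -0.468 -0.026 0" --pt "0 0 -22 -0.581 -0.468 -0.026 0" --pt "0 0 -22 -0.581 -0.468 -0.026 0" --pt "0 0 -22 -0.581 -0.468 -0.026 0" --pt "0 0 -22 -0.581 -0.468 -0.026 0" --pt "0 0 -22 -0.581 -0.468 -0.026 0"

```text
clock: 1.3
tcp_pos: [0.4945, -0.0403, 0.2451]
eef_rot: [-0.093, -3.14, -0.0]
wrist_force: [0.6, 1.3, -0.1]
gripper_width: 0.0018
grip_force: 0.0
```

Emit:
servo_tool --pt "0 0 0 -0.02 -0.05 0 0" --pt "0 0 0 -0.045 -0.09 0 0" --pt "0 0 0 -0.065 -0.131 0 0" --pt "0 0 0 -0.065 -0.131 0.04 0" --pt "0 0 0 -0.065 -0.131 0.08 0" --pt "0 0 0 -0.065 -0.131 0.11 0" --pt "0 0 0 -0.075 -0.131 0.115 0" --pt "0 0 0 -0.085 -0.131 0.115 0" --pt "0 0 0 -0.095 -0.131 0.115 0" --pt "0 0 0 -0.1 -0.131 0.115 0" --pt "0 0 0 -0.1 -0.131 0.115 0"

```text
clock: 2.4
tcp_pos: [0.5872, -0.1748, 0.131]
eef_rot: [0.092, 3.139, -0.001]
wrist_force: [0.1, 0.1, -1.0]
gripper_width: 0.0005
grip_force: 0.0
```

Emit:
servo_tool --pt "0 0 0 -0.004 0 0 0" --pt "0 0 0 -0.008 0 0 0" --pt "0 0 0 -0.012 0 0 0" --pt "0 0 0 -0.015 0 0 0" --pt "0 0 0 -0.015 0 0 0"

```text
clock: 2.9
tcp_pos: [0.6015, -0.1756, 0.1301]
eef_rot: [0.092, 3.14, -0.0]
wrist_force: [-0.2, -0.7, -0.5]
gripper_width: 0.0006
grip_force: 0.0
```

Emit:
servo_tool --pt "0 0 0 -0.003 0 0 0" --pt "0 0 0 -0.006 0 0 0" --pt "0 0 0 -0.008 0 0 0" --pt "0 0 0 -0.008 0 0 0"

```text
clock: 3.3
tcp_pos: [0.6088, -0.1761, 0.1302]
eef_rot: [-0.092, -3.138, -0.0]
wrist_force: [-6.9, 1.4, 2.5]
gripper_width: 0.0002
grip_force: 3.3
```

Emit:
servo_tool --pt "0 0 0 -0.002 0 0 0" --pt "0 0 0 -0.004 0 0 0" --pt "0 0 0 -0.006 0 0 0" --pt "0 0 0 -0.006 0 0 0"

```text
clock: 3.7
tcp_pos: [0.6135, -0.1765, 0.1302]
eef_rot: [-0.093, -3.135, -0.001]
wrist_force: [-16.9, 0.6, 7.1]
gripper_width: 0.0003
grip_force: 8.3
```

Emit:
servo_tool --pt "0 0 0 0.02 0 0 0" --pt "0 0 0 0.06 0 0 0" --pt "0 0 0 0.11 0 -0.02 0" --pt "0 0 0 0.14 0.03 -0.06 0" --pt "0 0 0 0.14 0.06 -0.1 0" --pt "0 0 0 0.14 0.1 -0.1 0" --pt "0 0 0 0.14 0.14 -0.1 0" --pt "0 0 0 0.14 0.14 -0.1 0" --pt "0 0 0 0.14 0.14 -0.1 0" --pt "0 0 0 0.14 0.14 -0.1 0"

```text
clock: 4.7
tcp_pos: [0.4837, -0.0292, 0.2301]
eef_rot: [-0.093, -3.14, 0.0]
wrist_force: [-0.1, 0.1, 0.0]
gripper_width: 0.0001
grip_force: 0.0
```

```bash
cat >> h.py <<'E'
H=np.array([.601,-.350])
def fr(q,p): # door frame (m) -> world xy at door angle q
    a=-0.06+q; c,s=np.cos(a),np.sin(a); return H+p[0]*np.array([c,s])+p[1]*np.array([-s,c])
def door(c):
    P=cloud(c); h=cv2.cvtColor(c["color"],cv2.COLOR_RGB2HSV)
    g=(h[...,0]>55)&(h[...,0]<95)&(h[...,1]>70)&(abs(P[...,2]-.166)<.012)&(np.hypot(P[...,0]-H[0],P[...,1]-H[1])<.225)
    q=P[g][:,:2]; q=q[q[:,0]<.64]
    r=np.hypot(*(q-H).T); t=q[r>.1]-H
    ang=np.median(np.arctan2(t[:,1],t[:,0])); print("door px",g.sum(),"angle~",ang-np.pi/2+.06,"maxr",r.max())
    return ang-np.pi/2+.06
E
python3 - <<'E'
from h import *
c=capture("top"); door(c); save(c,"top1.png",(190,120,410,285),3.6); rel([.5,-.1,.2],86.6)
E
```

```text
door px 117 angle~ 0.004543252189593117 maxr 0.20782570658904728
rv [-0. -0. -0.] t [-0.0205 -0.0695  0.03  ]
```

View pics/top1.png

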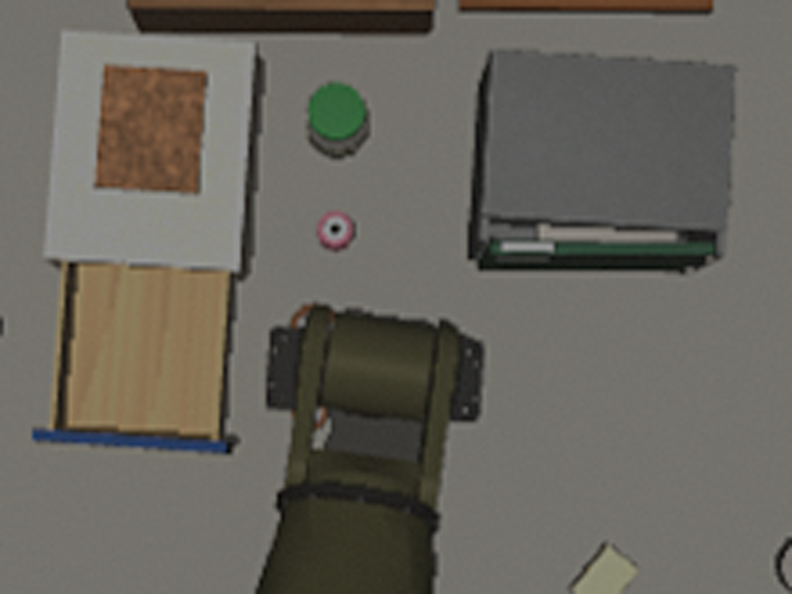

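The door (strip at crop (527,246)) seems to have come out by only about 2 px since the press. I'll wait briefly and look again.

Emit:
servo_tool --pt "0 0 0 0.05 -0.11 0 0" --pt "0 0 0 0.05 -0.11 0 0" --pt "0 0 0 0.05 -0.11 0 0" --pt "0 0 0 0.05 -0.11 0 0" --pt "0 0 0 0.05 -0.11 0 0"

```text
clock: 5.25
tcp_pos: [0.4272, -0.136, 0.2302]
eef_rot: [0.096, 3.14, 0.0]
wrist_force: [0.0, 0.3, 0.1]
gripper_width: -0.0
grip_force: 0.0
```

Run:
```python
from h import *
c=capture("top"); door(c); save(c,"top2.png",(190,120,410,285),3.6)
```

```text
door px 125 angle~ -0.002677121587325415 maxr 0.2079755775232754
```

View pics/top2.png

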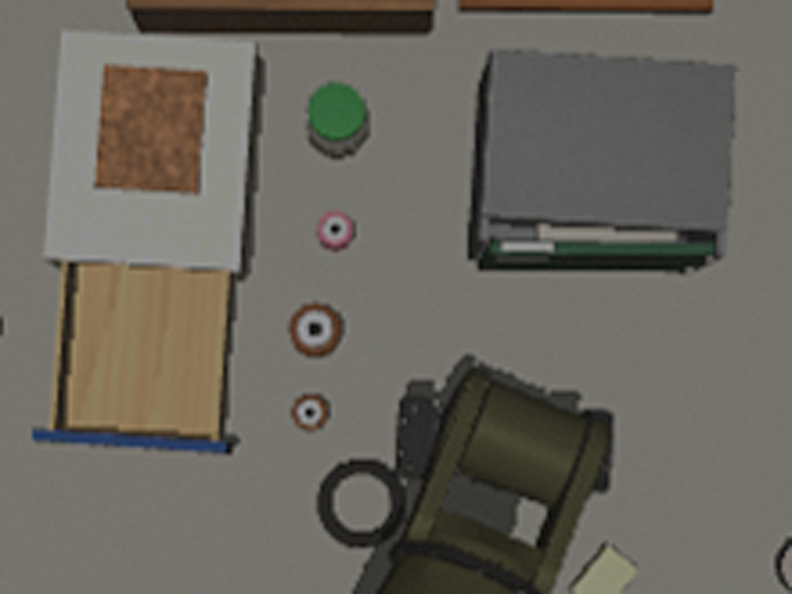

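The door stands about 7 mm further out at the strip than at the start, and it isn't moving. I'll compare it with the start numerically.

Run:
```python
from h import *
c0=dict(np.load("top0.npz")); c1=capture("top")
for c in (c0,c1):
    door(c); w=hi(c,(325,178,350,195)); P=cloud(c)[178:195,325:350]; m=(w[...,2]>140)&(w[...,1]<60); print(m.sum(),np.argwhere(m).mean(0)+[178,325])
    g=hi(c,(320,170,395,200)); gm=(g[...,0]>50)&(g[...,0]<95)&(g[...,1]>60)
    # rows of green top
    for col in (348,360,372,384): r=np.where(gm[:,col-320])[0]+170; print(col,r.min() if len(r) else None,r.max() if len(r) else None, c["color"][182:196,col].tolist())
s=dict(np.load("side0.npz")); s1=capture("side"); d=np.abs(s["color"].astype(int)-s1["color"]).sum(2)[190:310,320:430]; print((d>60).sum())
```

```text
door px 120 angle~ -0.05452793570770714 maxr 0.2089293061014634
14 [185.21428571 336.71428571]
348 186 188 [[48, 47, 44], [119, 115, 109], [119, 117, 109], [55, 72, 59], [45, 71, 54], [51, 77, 59], [40, 57, 44], [29, 29, 27], [28, 32, 27], [28, 31, 27], [20, 24, 19], [78, 77, 73], [118, 116, 110], [120, 119, 111]]
360 186 188 [[71, 72, 70], [87, 84, 79], [134, 128, 122], [110, 111, 103], [45, 68, 52], [47, 72, 55], [41, 61, 47], [32, 39, 32], [25, 28, 25], [30, 33, 29], [29, 33, 29], [20, 26, 22], [73, 71, 69], [113, 111, 105]]
372 187 189 [[81, 81, 79], [56, 55, 53], [107, 104, 97], [134, 129, 122], [89, 92, 85], [40, 65, 49], [49, 75, 58], [43, 62, 48], [29, 32, 27], [27, 31, 25], [29, 33, 30], [24, 28, 20], [24, 28, 24], [95, 94, 88]]
384 187 190 [[98, 99, 96], [79, 79, 77], [32, 31, 30], [33, 31, 31], [33, 32, 31], [43, 57, 46], [50, 73, 58], [48, 73, 57], [39, 57, 44], [25, 25, 22], [28, 30, 28], [24, 25, 23], [76, 75, 71], [116, 115, 109]]
door px 121 angle~ -0.00033614551647570545 maxr 0.20834508564921875
26 [186.26923077 339.76923077]
348 188 194 [[41, 39, 36], [106, 104, 97], [140, 136, 128], [141, 136, 129], [113, 110, 104], [54, 67, 57], [42, 68, 52], [49, 74, 58], [38, 56, 44], [26, 27, 23], [27, 31, 26], [26, 28, 25], [18, 24, 19], [94, 92, 87]]
360 188 194 [[70, 70, 69], [82, 80, 74], [124, 120, 114], [138, 133, 126], [124, 120, 113], [78, 87, 76], [40, 66, 49], [50, 76, 58], [39, 57, 44], [25, 25, 23], [27, 31, 28], [25, 29, 25], [15, 20, 16], [94, 92, 87]]
372 188 190 [[80, 81, 79], [55, 55, 53], [104, 101, 94], [139, 134, 128], [120, 114, 109], [73, 77, 69], [39, 66, 48], [49, 74, 57], [36, 54, 43], [22, 25, 21], [27, 29, 26], [27, 30, 27], [14, 18, 14], [92, 91, 86]]
384 187 190 [[95, 96, 93], [78, 78, 77], [34, 35, 33], [33, 31, 30], [29, 27, 29], [40, 54, 43], [47, 72, 56], [52, 75, 59], [41, 58, 45], [27, 28, 25], [28, 28, 25], [25, 25, 24], [77, 75, 71], [114, 113, 107]]
6975
```

Emit:
servo_tool --pt "0 0 0 -0.05 -0.029 0 0" --pt "0 0 0 -0.1 -0.029 0 0" --pt "0 0 0 -0.13 -0.029 0.04 0" --pt "0 0 0 -0.14 -0.029 0.08 0" --pt "0 0 0 -0.145 -0.029 0.1 0" --pt "0 0 0 -0.155 -0.029 0.1 0" --pt "0 0 0 -0.163 -0.029 0.1 0" --pt "0 0 0 -0.167 -0.029 0.1 0" --pt "0 0 0 -0.17 -0.029 0.1 0" --pt "0 0 0 -0.17 -0.029 0.1 0"

```text
clock: 6.4
tcp_pos: [0.5956, -0.1742, 0.1306]
eef_rot: [0.092, 3.14, -0.0]
wrist_force: [0.1, -0.5, 0.2]
gripper_width: 0.0008
grip_force: 0.0
```

Emit:
servo_tool --pt "0 0 0 -0.002 0 0 0" --pt "0 0 0 -0.004 0 0 0" --pt "0 0 0 -0.005 0 0 0" --pt "0 0 0 -0.005 0 0 0"

```text
clock: 6.8
tcp_pos: [0.6004, -0.1747, 0.1303]
eef_rot: [0.092, 3.14, -0.0]
wrist_force: [-1.4, -0.6, 1.1]
gripper_width: 0.0004
grip_force: 0.6
```

Emit:
servo_tool --pt "0 0 0 -0.002 0 0 0" --pt "0 0 0 -0.004 0 0 0" --pt "0 0 0 -0.005 0 0 0" --pt "0 0 0 -0.005 0 0 0"

```text
clock: 7.2
tcp_pos: [0.6054, -0.1749, 0.1301]
eef_rot: [-0.092, -3.14, 0.0]
wrist_force: [-0.8, -0.4, 0.6]
gripper_width: 0.0004
grip_force: 0.6
```

Emit:
servo_tool --pt "0 0 0 -0.002 0 0 0" --pt "0 0 0 -0.003 0 0 0" --pt "0 0 0 -0.004 0 0 0" --pt "0 0 0 -0.004 0 0 0"

```text
clock: 7.6
tcp_pos: [0.6094, -0.1752, 0.1301]
eef_rot: [-0.092, -3.14, 0.0]
wrist_force: [-1.5, -0.3, -0.5]
gripper_width: 0.0007
grip_force: 0.7
```

Emit:
servo_tool --pt "0 0 0 -0.002 0 0 0" --pt "0 0 0 -0.003 0 0 0" --pt "0 0 0 -0.004 0 0 0" --pt "0 0 0 -0.004 0 0 0"

```text
clock: 8.0
tcp_pos: [0.6132, -0.1755, 0.1301]
eef_rot: [-0.093, -3.14, 0.0]
wrist_force: [-3.5, -1.3, -0.5]
gripper_width: 0.0008
grip_force: 1.7
```

Emit:
servo_tool --pt "0 0 0 0.005 0 0 0" --pt "0 0 0 0.02 0 0 0" --pt "0 0 0 0.06 0 0 0" --pt "0 0 0 0.1 0 0 0" --pt "0 0 0 0.13 0 0 0" --pt "0 0 0 0.15 0 0 0" --pt "0 0 0 0.15 0 0 0" --pt "0 0 0 0.15 0 0 0" --pt "0 0 0 0.15 0 0 0" --pt "0 0 0 0.15 0 0 0"

```text
clock: 9.0
tcp_pos: [0.4642, -0.1665, 0.13]
eef_rot: [0.092, 3.14, 0.0]
wrist_force: [0.2, -1.1, 0.1]
gripper_width: 0.0008
grip_force: 0.0
```

Run:
```python
from h import *
c=capture("top"); door(c)
c=capture("side"); save(c,"side1.png",(315,170,435,290),5)
```

```text
door px 126 angle~ 0.41435432270508626 maxr 0.14532102300259883
```

View pics/side1.png

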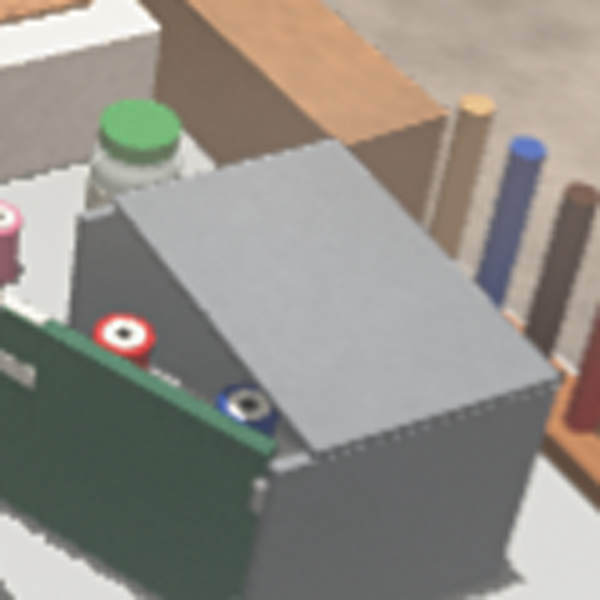

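The door has popped ajar. The red spool stands in the pocket near the free edge, at crop (124,335), and blue near the hinge, at (247,405). The middle pocket is empty.

Emit:
servo_tool --pt "0 0 0 0.01 0 -0.03 0" --pt "0 0 0 0.01 0.03 -0.07 0" --pt "0 0 0 0.01 0.08 -0.1 0" --pt "0 0 0 0.01 0.12 -0.1 0" --pt "0 0 0 0.01 0.14 -0.1 0" --pt "0 0 0 0.01 0.14 -0.1 0"

```text
clock: 9.7
tcp_pos: [0.462, -0.0241, 0.2304]
eef_rot: [0.087, 3.14, 0.0]
wrist_force: [0.2, -1.3, -0.1]
gripper_width: 0.0003
grip_force: 0.0
```

Run:
```python
from h import *
c=capture("top"); q=door(c)
P=cloud(c); m=(abs(P[...,2]-.166)<.012)&(P[...,0]<.60)&(P[...,0]>.4)&(P[...,1]<-.1)&(P[...,1]>-.37); t=P[m][:,:2]
vx,vy,x0,y0=cv2.fitLine(t.astype(np.float32),cv2.DIST_HUBER,0,.01,.01).ravel(); print("line",vx,vy,x0,y0,"q",np.arctan2(vy,vx),len(t)); e=t[np.argsort(t@[vx,vy])]; print("ends",e[:3],e[-3:])
print(fr(q,(.030,.183)))
rel([*fr(q,(.030,.183)),.23])
```

```text
door px 136 angle~ 0.42038956459183047 maxr 0.20713117894741215
line 0.403824 -0.9148367 0.5616261 -0.24016401 q -1.1551034 198
ends [[ 0.52256164 -0.15864954]
 [ 0.52942961 -0.15562664]
 [ 0.52020159 -0.16018116]] [[ 0.59793735 -0.32599242]
 [ 0.59853052 -0.33037172]
 [ 0.59789659 -0.33250047]]
[ 0.56453989 -0.16817684]
rv [0 0 0] t [-1.105e-01 -1.367e-01  1.000e-04]
```

Emit:
servo_tool --pt "0 0 0 -0.035 -0.045 0 0" --pt "0 0 0 -0.07 -0.09 0 0" --pt "0 0 0 -0.104 -0.14 0 0" --pt "0 0 0 -0.104 -0.14 0 0" --pt "0 0 0 -0.104 -0.14 0.04 0" --pt "0 0 0 -0.104 -0.14 0.085 0" --pt "0 0 0 -0.104 -0.14 0.085 0" --pt "0 0 0 -0.104 -0.14 0.085 0"

```text
clock: 10.55
tcp_pos: [0.5573, -0.173, 0.1459]
eef_rot: [-0.094, -3.139, -0.0]
wrist_force: [1.3, -0.1, 0.6]
gripper_width: 0.0005
grip_force: 0.0
```

Emit:
servo_tool --pt "0 0 0 0.01 -0.004 0 0" --pt "0 0 0 0.02 -0.008 0 0" --pt "0 0 0 0.029 -0.013 0 0" --pt "0 0 0 0.04 -0.019 0 0" --pt "0 0 0 0.05 -0.025 0 0" --pt "0 0 0 0.06 -0.032 0 0" --pt "0 0 0 0.074 -0.044 0 0" --pt "0 0 0 0.087 -0.058 0 0" --pt "0 0 0 0.098 -0.072 0 0" --pt "0 0 0 0.108 -0.088 0 0"

```text
clock: 11.55
tcp_pos: [0.4433, -0.2541, 0.1452]
eef_rot: [-0.092, -3.14, -0.0]
wrist_force: [1.5, 0.3, -0.8]
gripper_width: 0.0005
grip_force: 0.5
```

Emit:
servo_tool --pt "0 0 0 0.007 -0.016 0 0" --pt "0 0 0 0.013 -0.032 0 0" --pt "0 0 0 0.016 -0.045 0 0" --pt "0 0 0 0.019 -0.057 0 0" --pt "0 0 0 0.02 -0.061 0 0" --pt "0 0 0 0.02 -0.063 0 0" --pt "0 0 0 0.02 -0.063 0 0" --pt "0 0 0 0.016 -0.055 0 0" --pt "0 0 0 0.016 -0.05 -0.05 0" --pt "0 0 0 0.016 -0.05 -0.1 0.5" --pt "0 0 0 0.02 0 -0.1 0.5" --pt "0 0 0 0.02 0.05 -0.1 0.5"

```text
clock: 12.75
tcp_pos: [0.4274, -0.2012, 0.2463]
eef_rot: [0.095, 3.138, -0.002]
wrist_force: [0.9, 0.7, -1.3]
gripper_width: 0.0208
grip_force: 0.0
```

Emit:
servo_tool --pt "0 0 0 0.04 0.1 0 0.5" --pt "0 0 0 0.04 0.1 0 0.5" --pt "0 0 0 0.04 0.1 0 0.5"

```text
clock: 13.05
tcp_pos: [0.3921, -0.0965, 0.2455]
eef_rot: [0.086, 3.14, 0.0]
wrist_force: [1.2, -0.7, 0.3]
gripper_width: 0.0448
grip_force: 0.0
```

```bash
cat >> h.py <<'E'
def look():
    c=capture("top"); P=cloud(c)
    m=(abs(P[...,2]-.166)<.012)&(P[...,0]<.585)&(P[...,0]>.37)&(P[...,1]<-.3)&(P[...,1]>-.40); t=P[m][:,:2]
    vx,vy,x0,y0=cv2.fitLine(t.astype(np.float32),cv2.DIST_HUBER,0,.01,.01).ravel()
    if vx>0: vx,vy=-vx,-vy
    q=np.arctan2(vy,vx)-np.pi/2+.06; print("door",q,x0,y0)
    return c,P,q
E
python3 - <<'E'
from h import *
c,P,q=look(); save(c,"top3.png",(190,120,410,285),3.6)
for y in(.044,0,-.044): print("pocket",y,fr(q,(.062,.088+y)))
h=cv2.cvtColor(c["color"],cv2.COLOR_RGB2HSV)
m=(P[...,2]>.115)&(P[...,2]<.14)&(P[...,1]<-.23)&(P[...,1]>-.34)&(P[...,0]<.6)&(P[...,0]>.42)
n,l,st,ce=cv2.connectedComponentsWithStats(m.astype(np.uint8))
for i in range(1,n):
    if st[i,4]>8: print(st[i,4],P[l==i].mean(0),ce[i])
E
```

```text
door 1.5832607 0.48956034 -0.33676797
pocket 0.044 [ 0.47209521 -0.2817977 ]
pocket 0 [ 0.5160455  -0.28388848]
pocket -0.044 [ 0.5599958  -0.28597926]
36 [ 0.55633624 -0.33477742  0.12892305] [381.38888889 205.36111111]
89 [ 0.56361684 -0.28864406  0.12775105] [367.83146067 203.13483146]
83 [ 0.47687308 -0.28280256  0.12682857] [366.12048193 228.4939759 ]
19 [ 0.44554596 -0.32934672  0.13060439] [380.         237.78947368]
```

View pics/top3.png

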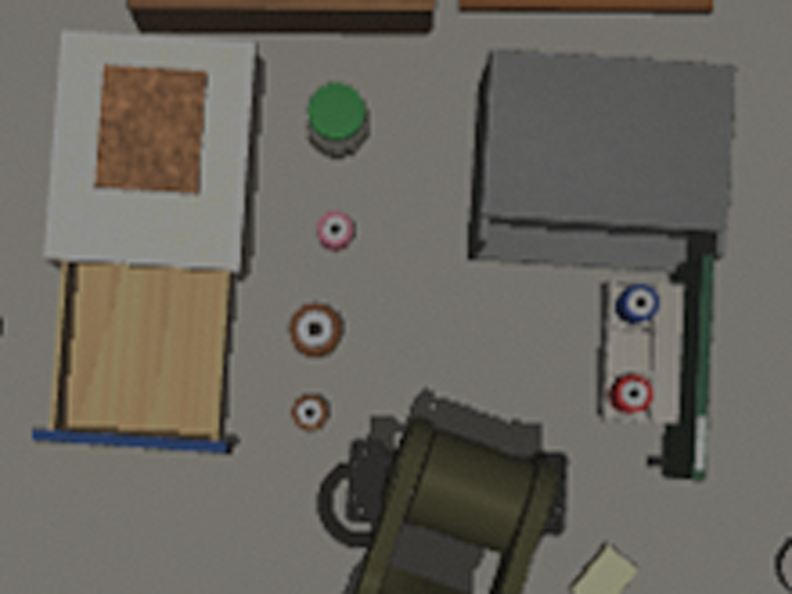

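The door stands at about 1.58 rad. Red is at crop (632,393) and blue at (639,302), both standing in their pockets. Next I take the red spool.

Emit:
servo_tool --grip_force 20 --pt "0 0 0 -0.024 -0.045 0 0.6" --pt "0 0 0 -0.047 -0.09 0 0.6" --pt "0 0 0 -0.07 -0.135 0 0.6" --pt "0 0 0 -0.093 -0.181 0 0.6" --pt "0 0 0 -0.093 -0.181 0 0.6" --pt "0 0 0 -0.093 -0.181 0 0.6" --pt "0 0 0 -0.093 -0.181 0.045 0.6" --pt "0 0 0 -0.093 -0.181 0.09 0.6" --pt "0 0 0 -0.093 -0.181 0.128 0.6" --pt "0 0 0 -0.093 -0.181 0.128 0.6"

```text
clock: 14.1
tcp_pos: [0.4736, -0.2845, 0.1133]
eef_rot: [-0.091, -3.134, -0.006]
wrist_force: [0.1, 0.5, 1.0]
gripper_width: 0.0561
grip_force: 0.0
```

Emit:
servo_tool --pt "0 0 0 0 0 0 0.3" --pt "0 0 0 0 0 0 0.3" --pt "0 0 0 0 0 0 0.3" --pt "0 0 0 0 0 0 0.3" --pt "0 0 0 0 0 0 0.3" --pt "0 0 0 0 0 0 0.3"

```text
clock: 14.7
tcp_pos: [0.4762, -0.2871, 0.1193]
eef_rot: [0.092, 3.138, -0.003]
wrist_force: [-0.9, 0.9, 7.9]
gripper_width: 0.0358
grip_force: 20.0
```

Emit:
servo_tool --pt "0 0 0 0 0 -0.03 0.3" --pt "0 0 0 0 0 -0.07 0.3" --pt "0 0 0 0 0.02 -0.1 0.3" --pt "0 0 0 0 0.06 -0.1 0.3" --pt "0 0 0 -0.004 0.11 -0.1 0.3" --pt "0 0 0 -0.008 0.16 -0.1 0.3" --pt "0 0 0 -0.012 0.21 -0.1 0.3" --pt "0 0 0 -0.016 0.26 -0.1 0.3" --pt "0 0 0 -0.02 0.31 -0.1 0.3" --pt "0 0 0 -0.024 0.36 -0.1 0.3" --pt "0 0 0 -0.028 0.41 -0.1 0.3" --pt "0 0 0 -0.033 0.44 -0.1 0.3"

```text
clock: 15.9
tcp_pos: [0.5342, 0.1539, 0.2183]
eef_rot: [0.089, 3.139, 0.001]
wrist_force: [-0.2, -1.3, -0.7]
gripper_width: 0.0357
grip_force: 20.0
```

Emit:
servo_tool --pt "0 0 0 0 0.06 0 0.3" --pt "0 0 0 0 0.07 0 0.3" --pt "0 0 0 0 0.07 0 0.3" --pt "0 0 0 0 0.07 0 0.3"

```text
clock: 16.3
tcp_pos: [0.5384, 0.2203, 0.2177]
eef_rot: [0.091, 3.14, -0.0]
wrist_force: [0.4, -1.2, -0.8]
gripper_width: 0.0356
grip_force: 20.0
```

Run:
```python
from h import *
s=telemetry.get_state(); print(s["tcp_pos"],s["gripper_width"])
rel([.5394,.227,.055],86.5,s)
c=capture("side"); save(c,"side2.png",(190,100,350,220),5)
```

```text
[0.53839498 0.22034291 0.2176579 ] 0.035553543779173545
rv [-0.   0.   0.2] t [-0.0005  0.0067  0.1627]
```

View pics/side2.png

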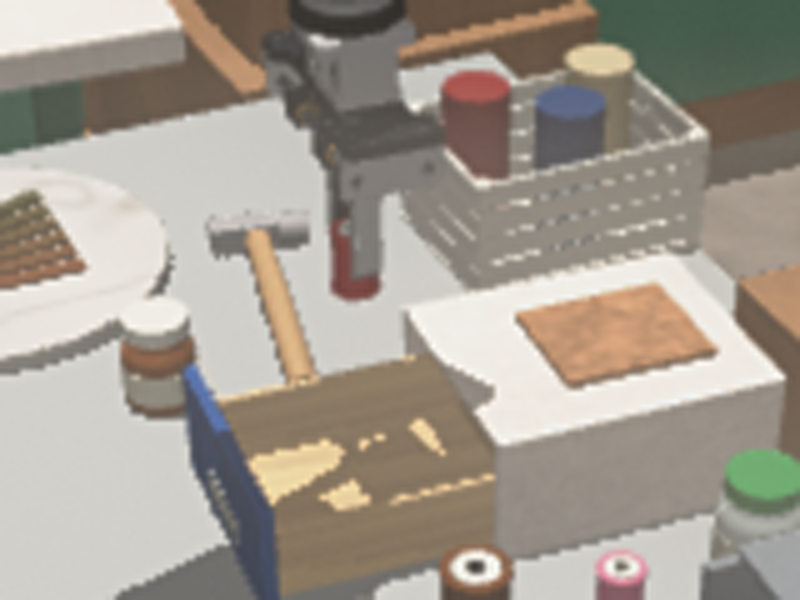

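The red spool is held upright over the drawer at crop (355,260). I'll place it.

Emit:
servo_tool --pt "0 0 0 0 0.004 0.04 0.3" --pt "0 0 0 0 0.004 0.08 0.3" --pt "0 0 0 0 0.004 0.12 0.3" --pt "0 0 0 0 0.004 0.145 0.3" --pt "0 0 0 0 0.004 0.155 0.3" --pt "0 0 0 0 0.004 0.162 0.3" --pt "0 0 0 0 0.004 0.162 0.3" --pt "0 0 0 0 0.004 0.162 0.3"

```text
clock: 17.15
tcp_pos: [0.5393, 0.2246, 0.0566]
eef_rot: [0.093, 3.138, 0.001]
wrist_force: [0.0, 0.2, -0.4]
gripper_width: 0.0354
grip_force: 20.0
```

Emit:
servo_tool --pt "0 0 0 0 0 0 0.5" --pt "0 0 0 0 0 0 0.5" --pt "0 0 0 0 0 0 0.5" --pt "0 0 0 0 0 -0.03 0.5" --pt "0 0 0 0 0 -0.07 0.5" --pt "0 0 0 0 0 -0.12 0.5" --pt "0 0 0 0 0 -0.17 0.5" --pt "0 0 0 0.02 -0.05 -0.18 0.5" --pt "0 0 0 0.01 -0.1 -0.18 0.5" --pt "0 0 0 0 -0.15 -0.18 0.6" --pt "0 0 0 -0.01 -0.2 -0.18 0.6" --pt "0 0 0 -0.01 -0.25 -0.18 0.6"

```text
clock: 18.35
tcp_pos: [0.5343, -0.0207, 0.2355]
eef_rot: [0.092, 3.14, -0.0]
wrist_force: [0.8, 0.3, -0.1]
gripper_width: 0.0562
grip_force: 0.0
```

Emit:
servo_tool --pt "0 0 0 -0.01 -0.05 0 0.6" --pt "0 0 0 -0.02 -0.1 0 0.6" --pt "0 0 0 -0.03 -0.15 0 0.6" --pt "0 0 0 -0.04 -0.2 0 0.6" --pt "0 0 0 -0.05 -0.25 0 0.6" --pt "0 0 0 -0.05 -0.25 0 0.6" --pt "0 0 0 -0.05 -0.25 0 0.6"

```text
clock: 19.05
tcp_pos: [0.5691, -0.2722, 0.2347]
eef_rot: [-0.095, -3.14, -0.001]
wrist_force: [-0.6, 0.7, -0.1]
gripper_width: 0.0564
grip_force: 0.0
```

Run:
```python
from h import *
s=telemetry.get_state(); print(s["tcp_pos"],s["gripper_width"])
rel([.562,-.2875,.117],86.5,s)
c=capture("side"); save(c,"side3.png",(190,140,350,260),5)
```

```text
[ 0.56911196 -0.27219837  0.23470717] 0.056398741396271525
rv [ 0. -0.  0.] t [ 0.0061 -0.0158  0.1177]
```

View pics/side3.png

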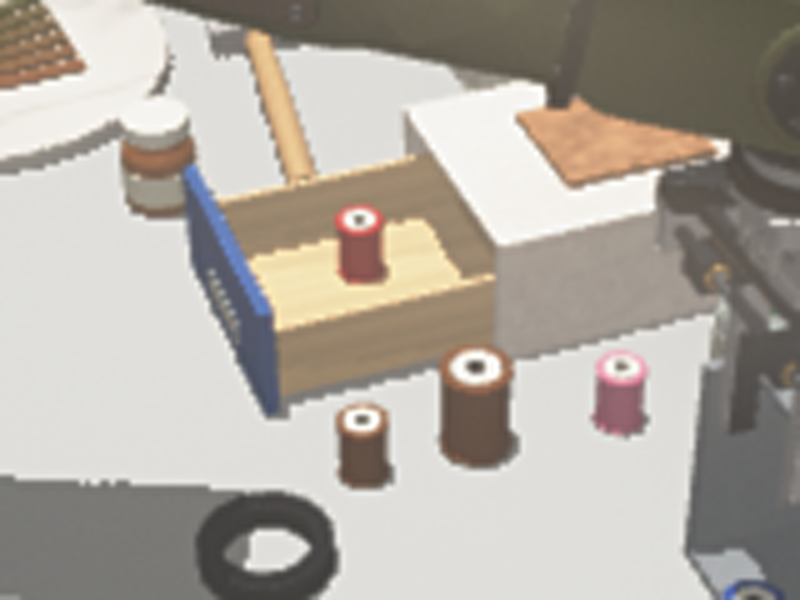

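The red spool stands in the drawer at crop (360,245). Blue comes next.

Emit:
servo_tool --pt "0 0 0 0.006 -0.017 0 0.6" --pt "0 0 0 0.006 -0.017 0 0.6" --pt "0 0 0 0.006 -0.017 0.04 0.6" --pt "0 0 0 0.006 -0.017 0.08 0.6" --pt "0 0 0 0.006 -0.017 0.105 0.6" --pt "0 0 0 0.006 -0.017 0.116 0.6" --pt "0 0 0 0.006 -0.017 0.116 0.6" --pt "0 0 0 0.006 -0.017 0.116 0.3" --pt "0 0 0 0.006 -0.017 0.116 0.3" --pt "0 0 0 0.006 -0.017 0.116 0.3" --pt "0 0 0 0.006 -0.017 0.116 0.3" --pt "0 0 0 0.006 -0.017 0.116 0.3"

```text
clock: 20.3
tcp_pos: [0.5628, -0.288, 0.1205]
eef_rot: [0.092, 3.139, -0.001]
wrist_force: [-0.4, 0.6, 6.3]
gripper_width: 0.0354
grip_force: 20.0
```

Emit:
servo_tool --pt "0 0 0 0 0 0 0.3" --pt "0 0 0 0 0 -0.03 0.3" --pt "0 0 0 0 0 -0.07 0.3" --pt "0 0 0 0.01 0.02 -0.1 0.3" --pt "0 0 0 0.02 0.06 -0.1 0.3" --pt "0 0 0 0.03 0.11 -0.1 0.3" --pt "0 0 0 0.03 0.16 -0.1 0.3" --pt "0 0 0 0.03 0.21 -0.1 0.3" --pt "0 0 0 0.03 0.26 -0.1 0.3" --pt "0 0 0 0.03 0.31 -0.1 0.3" --pt "0 0 0 0.03 0.36 -0.1 0.3" --pt "0 0 0 0.05 0.41 -0.1 0.3"

```text
clock: 21.5
tcp_pos: [0.5384, 0.122, 0.2192]
eef_rot: [0.092, 3.14, 0.0]
wrist_force: [0.4, 0.1, -0.7]
gripper_width: 0.0357
grip_force: 20.0
```

Emit:
servo_tool --pt "0 0 0 0 0.03 0 0.3" --pt "0 0 0 0 0.03 0 0.3" --pt "0 0 0 0 0.03 0 0.3"

```text
clock: 21.8
tcp_pos: [0.5398, 0.15, 0.2193]
eef_rot: [0.09, 3.14, -0.0]
wrist_force: [-0.2, 0.0, 0.1]
gripper_width: 0.0353
grip_force: 20.0
```

Run:
```python
from h import *
s=telemetry.get_state(); print(s["tcp_pos"],s["gripper_width"])
rel([.5346,.151,.055],86.5,s)
```

```text
[0.53975181 0.14998108 0.21927767] 0.035330116999493656
rv [-0.   0.   0.2] t [0.0052 0.0007 0.1643]
```

Emit:
servo_tool --pt "0 0 0 0.005 0.001 0.04 0.3" --pt "0 0 0 0.005 0.001 0.08 0.3" --pt "0 0 0 0.005 0.001 0.12 0.3" --pt "0 0 0 0.005 0.001 0.145 0.3" --pt "0 0 0 0.005 0.001 0.155 0.3" --pt "0 0 0 0.005 0.001 0.162 0.3" --pt "0 0 0 0.005 0.001 0.162 0.3" --pt "0 0 0 0.005 0.001 0.162 0.3"

```text
clock: 22.6
tcp_pos: [0.5356, 0.151, 0.0584]
eef_rot: [0.093, 3.138, 0.001]
wrist_force: [0.4, -0.0, -1.0]
gripper_width: 0.0359
grip_force: 20.0
```

Emit:
servo_tool --pt "0 0 0 0 0 0 0.5" --pt "0 0 0 0 0 0 0.5" --pt "0 0 0 0 0 0 0.5" --pt "0 0 0 0 0 -0.03 0.5" --pt "0 0 0 0 0 -0.07 0.5" --pt "0 0 0 0 0 -0.12 0.5" --pt "0 0 0 0.02 0 -0.16 0.5" --pt "0 0 0 0.07 0 -0.18 0.5" --pt "0 0 0 0.12 0 -0.18 0.6" --pt "0 0 0 0.16 0 -0.18 0.6" --pt "0 0 0 0.2 0 -0.18 0.6" --pt "0 0 0 0.2 0 -0.18 0.6"

```text
clock: 23.8
tcp_pos: [0.3324, 0.163, 0.2382]
eef_rot: [0.09, 3.138, 0.002]
wrist_force: [0.9, -0.4, -0.7]
gripper_width: 0.0562
grip_force: 0.0
```

```bash
cat >> h.py <<'E'
def tops(c,b,zlo,zhi):
    P=cloud(c); m=(P[...,2]>zlo)&(P[...,2]<zhi)&(P[...,0]>b[0])&(P[...,0]<b[1])&(P[...,1]>b[2])&(P[...,1]<b[3])
    n,l,st,ce=cv2.connectedComponentsWithStats(m.astype(np.uint8))
    for i in range(1,n):
        if st[i,4]>15: print(st[i,4],P[l==i].mean(0).round(4),ce[i].round(),c["color"][l==i].mean(0).round())
E
python3 - <<'E'
from h import *
c,P,q=look(); print("bench"); tops(c,(.42,.72,-.1,.09),.04,.06); print("drawer"); tops(c,(.43,.62,.11,.27),.045,.075); print("bigs"); tops(c,(.42,.72,-.1,.09),.06,.09)
save(c,"top4.png",(190,120,410,285),3.6)
rel([.458,.027,.235],86.5)
E
```

```text
door 1.6070105 0.48928884 -0.33986664
bench
74 [0.6421 0.0022 0.0475] [283. 183.] [129. 107. 112.]
75 [0.4582 0.0266 0.0472] [276. 234.] [103.  91.  83.]
drawer
73 [0.5023 0.1144 0.0654] [251. 221.] [113. 100.  72.]
79 [0.5382 0.2217 0.0596] [221. 211.] [124.  84.  83.]
77 [0.5336 0.1485 0.0603] [242. 212.] [ 86.  90. 106.]
bigs
154 [0.5396 0.0217 0.0681] [277. 211.] [105.  92.  85.]
rv [0.1 0.2 0.2] t [-0.1313 -0.1288  0.0036]
```

View pics/top4.png

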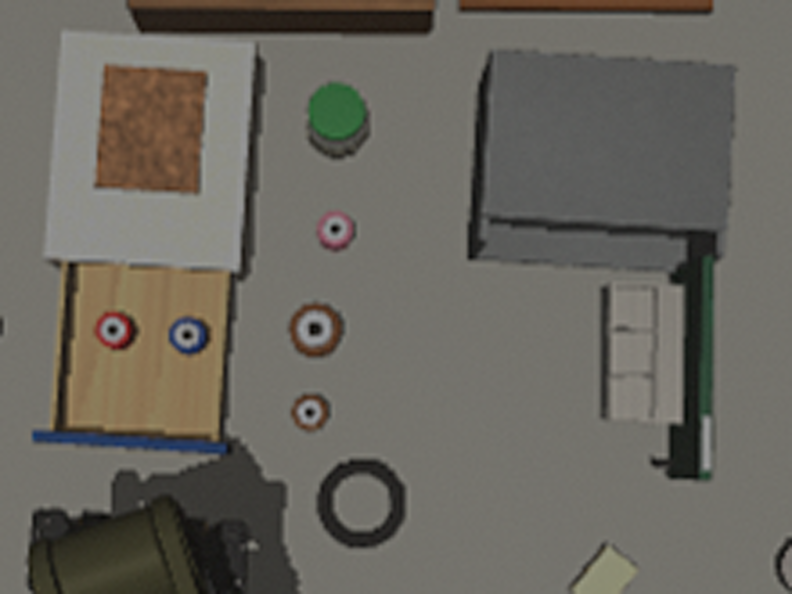

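Red is at crop (115,330) and blue at (188,335), both standing in the drawer. The rack is empty and the bench spools have not moved. Now the small brown one.

Emit:
servo_tool --pt "0 0 0 -0.03 -0.03 0 0.6" --pt "0 0 0 -0.06 -0.06 0 0.6" --pt "0 0 0 -0.1 -0.1 0 0.6" --pt "0 0 0 -0.131 -0.129 0 0.6" --pt "0 0 0 -0.131 -0.129 0.05 0.6" --pt "0 0 0 -0.131 -0.129 0.1 0.6" --pt "0 0 0 -0.131 -0.129 0.14 0.6" --pt "0 0 0 -0.131 -0.129 0.14 0.6"

```text
clock: 24.65
tcp_pos: [0.4568, 0.0259, 0.0932]
eef_rot: [-0.093, -3.132, 0.0]
wrist_force: [-1.0, -0.3, -0.1]
gripper_width: 0.0561
grip_force: 0.0
```

Run:
```python
from h import *
rel([.458,.0265,.036],86.5)
```

```text
rv [-0.  -0.4  0.1] t [-0.0016  0.0007  0.0572]
```

Emit:
servo_tool --pt "0 0 0 0 0 0.03 0.6" --pt "0 0 0 0 0 0.055 0.6" --pt "0 0 0 0 0 0.061 0.6" --pt "0 0 0 0 0 0.061 0.6" --pt "0 0 0 0 0 0.061 0.3" --pt "0 0 0 0 0 0.061 0.3" --pt "0 0 0 0 0 0.061 0.3" --pt "0 0 0 0 0 0.061 0.3" --pt "0 0 0 0 0 0.061 0.3" --pt "0 0 0 0 0 0.061 0.3"

```text
clock: 25.65
tcp_pos: [0.4591, 0.0264, 0.0372]
eef_rot: [0.092, 3.139, 0.0]
wrist_force: [-3.1, 0.7, 8.6]
gripper_width: 0.0355
grip_force: 20.0
```

Emit:
servo_tool --pt "0 0 0 0 0 -0.03 0.3" --pt "0 0 0 0 0 -0.07 0.3" --pt "0 0 0 0 0 -0.12 0.3" --pt "0 0 0 0 0.02 -0.16 0.3" --pt "0 0 0 0 0.06 -0.16 0.3" --pt "0 0 0 0 0.11 -0.16 0.3" --pt "0 0 0 0 0.16 -0.16 0.3" --pt "0 0 0 -0.005 0.2 -0.16 0.3" --pt "0 0 0 -0.01 0.2 -0.16 0.3" --pt "0 0 0 -0.01 0.2 -0.16 0.3"

```text
clock: 26.65
tcp_pos: [0.4802, 0.2257, 0.196]
eef_rot: [-0.09, -3.14, 0.001]
wrist_force: [-0.2, -0.3, -0.5]
gripper_width: 0.0362
grip_force: 20.0
```

Run:
```python
from h import *
s=telemetry.get_state(); print(s["tcp_pos"],s["gripper_width"])
rel([.4795,.229,.052],86.5,s)
```

```text
[0.48018891 0.22570266 0.19604014] 0.036235679470473625
rv [-0.  -0.   0.2] t [0.0008 0.0033 0.144 ]
```

Emit:
servo_tool --pt "0 0 0 0.001 0.002 0.04 0.3" --pt "0 0 0 0.001 0.002 0.08 0.3" --pt "0 0 0 0.001 0.002 0.12 0.3" --pt "0 0 0 0.001 0.002 0.135 0.3" --pt "0 0 0 0.001 0.002 0.142 0.3" --pt "0 0 0 0.001 0.002 0.142 0.3" --pt "0 0 0 0.001 0.002 0.142 0.3"

```text
clock: 27.35
tcp_pos: [0.4799, 0.2272, 0.0554]
eef_rot: [0.093, 3.139, 0.001]
wrist_force: [0.4, -1.5, -0.6]
gripper_width: 0.0355
grip_force: 20.0
```

Emit:
servo_tool --pt "0 0 0 0 0 0 0.5" --pt "0 0 0 0 0 0 0.5" --pt "0 0 0 0 0 0 0.5" --pt "0 0 0 0 0 -0.03 0.5" --pt "0 0 0 0 0 -0.07 0.5" --pt "0 0 0 0 0 -0.12 0.5" --pt "0 0 0 0 0 -0.17 0.5" --pt "0 0 0 0 -0.05 -0.18 0.5" --pt "0 0 0 -0.04 -0.1 -0.18 0.6" --pt "0 0 0 -0.08 -0.14 -0.18 0.6" --pt "0 0 0 -0.11 -0.18 -0.18 0.6" --pt "0 0 0 -0.12 -0.216 -0.18 0.6"

```text
clock: 28.55
tcp_pos: [0.585, 0.0102, 0.2342]
eef_rot: [0.091, 3.14, 0.0]
wrist_force: [-0.8, 0.5, -0.2]
gripper_width: 0.0564
grip_force: 0.0
```

Run:
```python
from h import *
s=telemetry.get_state(); print(s["tcp_pos"],s["gripper_width"])
c=capture("side"); save(c,"side4.png",(190,140,350,260),5)
rel([.642,.0025,.12],86.5,s)
```

```text
[0.58495295 0.01022038 0.23423545] 0.05637794557526416
rv [0.  0.  0.2] t [-0.0574 -0.0044  0.1143]
```

View pics/side4.png

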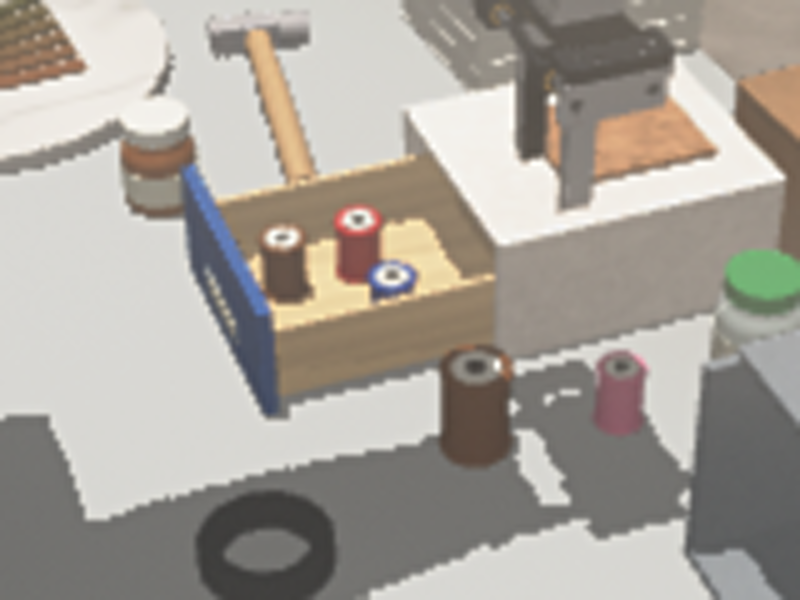

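Brown, red and blue stand in the drawer. Pink is unmoved at crop (620,392), so I fetch it.

Emit:
servo_tool --pt "0 0 0 -0.03 -0.004 0 0.6" --pt "0 0 0 -0.057 -0.004 0 0.6" --pt "0 0 0 -0.057 -0.004 0.05 0.6" --pt "0 0 0 -0.057 -0.004 0.1 0.6" --pt "0 0 0 -0.057 -0.004 0.15 0.6" --pt "0 0 0 -0.057 -0.004 0.18 0.6" --pt "0 0 0 -0.057 -0.004 0.194 0.6" --pt "0 0 0 -0.057 -0.004 0.194 0.6" --pt "0 0 0 -0.057 -0.004 0.194 0.3" --pt "0 0 0 -0.057 -0.004 0.194 0.3" --pt "0 0 0 -0.057 -0.004 0.194 0.3" --pt "0 0 0 -0.057 -0.004 0.194 0.3"

```text
clock: 29.8
tcp_pos: [0.6412, 0.0044, 0.0419]
eef_rot: [0.092, 3.138, -0.0]
wrist_force: [-1.7, 1.2, 7.7]
gripper_width: 0.0358
grip_force: 20.0
```

Emit:
servo_tool --pt "0 0 0 0 0 0 0.3" --pt "0 0 0 0 0 -0.03 0.3" --pt "0 0 0 0 0 -0.07 0.3" --pt "0 0 0 0 0 -0.12 0.3" --pt "0 0 0 0.02 0 -0.16 0.3" --pt "0 0 0 0.07 0.02 -0.18 0.3" --pt "0 0 0 0.11 0.05 -0.18 0.3" --pt "0 0 0 0.14 0.09 -0.18 0.3" --pt "0 0 0 0.16 0.13 -0.18 0.3" --pt "0 0 0 0.175 0.16 -0.18 0.3" --pt "0 0 0 0.175 0.16 -0.18 0.3" --pt "0 0 0 0.175 0.16 -0.18 0.3"

```text
clock: 31.0
tcp_pos: [0.475, 0.1747, 0.2207]
eef_rot: [0.09, 3.139, 0.0]
wrist_force: [0.1, -0.7, 0.4]
gripper_width: 0.0351
grip_force: 20.0
```

Run:
```python
from h import *
s=telemetry.get_state(); print(s["tcp_pos"],s["gripper_width"])
rel([.4747,.1565,.055],86.5,s)
```

```text
[0.47504633 0.17472787 0.22067106] 0.035125212092926156
rv [0.  0.  0.2] t [-0.0006 -0.0182  0.1657]
```

Emit:
servo_tool --pt "0 0 0 0 -0.018 0 0.3" --pt "0 0 0 0 -0.018 0.04 0.3" --pt "0 0 0 0 -0.018 0.08 0.3" --pt "0 0 0 0 -0.018 0.12 0.3" --pt "0 0 0 0 -0.018 0.145 0.3" --pt "0 0 0 0 -0.018 0.155 0.3" --pt "0 0 0 0 -0.018 0.162 0.3" --pt "0 0 0 0 -0.018 0.162 0.3" --pt "0 0 0 0 -0.018 0.162 0.3"

```text
clock: 31.9
tcp_pos: [0.4748, 0.1564, 0.0593]
eef_rot: [0.093, 3.139, 0.001]
wrist_force: [-0.2, -0.1, -0.9]
gripper_width: 0.0352
grip_force: 20.0
```

Emit:
servo_tool --pt "0 0 0 0 0 0 0.5" --pt "0 0 0 0 0 0 0.5" --pt "0 0 0 0 0 0 0.5" --pt "0 0 0 0 0 -0.03 0.5" --pt "0 0 0 0 0 -0.07 0.5" --pt "0 0 0 0 0 -0.12 0.5" --pt "0 0 0 0.02 0.01 -0.14 0" --pt "0 0 0 0.06 0.03 -0.14 0" --pt "0 0 0 0.1 0.04 -0.14 0" --pt "0 0 0 0.11 0.04 -0.14 0" --pt "0 0 0 0.11 0.04 -0.14 0"

```text
clock: 33.0
tcp_pos: [0.3661, 0.2031, 0.1989]
eef_rot: [0.09, 3.139, 0.001]
wrist_force: [1.0, -0.4, 0.9]
gripper_width: 0.0106
grip_force: 0.0
```

Run:
```python
from h import *
s=telemetry.get_state(); print(s["tcp_pos"],s["gripper_width"])
c,P,q=look(); print("drawer"); tops(c,(.43,.62,.11,.27),.045,.075);print("bench"); tops(c,(.42,.72,-.1,.09),.03,.09)
save(c,"top5.png",(190,120,410,285),3.6)
rel([.385,.195,.066],86.5,s)
```

```text
[0.36609579 0.20314814 0.19892275] 0.010589346446736076
door 1.6070868 0.49065706 -0.33980578
drawer
59 [0.5158 0.1137 0.0645] [251. 217.] [114. 101.  73.]
79 [0.5379 0.2213 0.06  ] [221. 211.] [124.  86.  85.]
78 [0.5327 0.1481 0.0602] [242. 212.] [ 86.  91. 107.]
80 [0.478  0.2245 0.0601] [220. 228.] [104.  90.  81.]
79 [0.4749 0.153  0.0605] [240. 229.] [125. 102. 108.]
bench
158 [0.5399 0.0216 0.0669] [277. 210.] [106.  93.  85.]
rv [0.  0.1 0.2] t [-0.0191 -0.0071  0.1329]
```

View pics/top5.png

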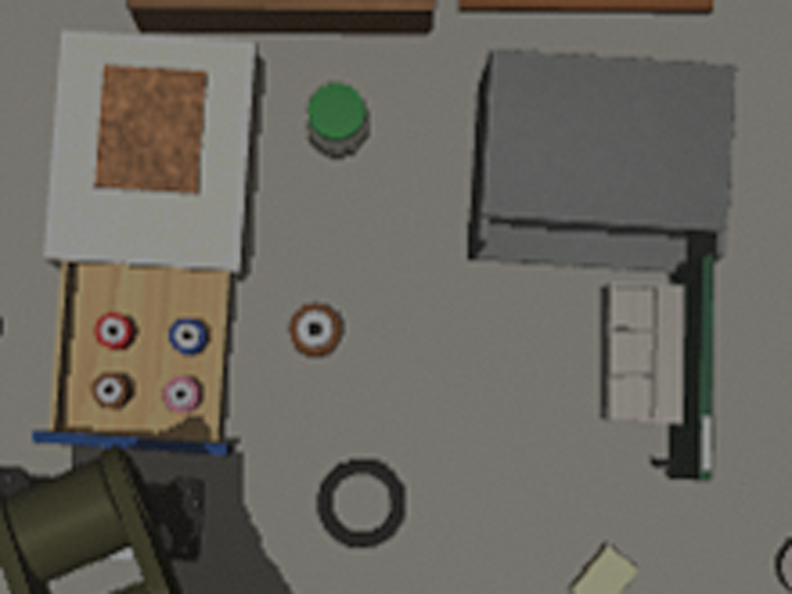

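All four spools stand in the drawer, at crop (115,330), (188,336), (112,389) and (182,393). Rack and bench are clear of spools, so I push the drawer home.

Emit:
servo_tool --pt "0 0 0 0 -0.004 0.05 0" --pt "0 0 0 0 -0.004 0.1 0" --pt "0 0 0 0 -0.004 0.133 0" --pt "0 0 0 0 -0.004 0.133 0" --pt "0 0 0 -0.015 -0.004 0.133 0" --pt "0 0 0 -0.03 -0.004 0.133 0" --pt "0 0 0 -0.04 -0.004 0.133 0" --pt "0 0 0 -0.045 -0.004 0.133 0" --pt "0 0 0 -0.05 -0.004 0.133 0" --pt "0 0 0 -0.055 -0.004 0.133 0" --pt "0 0 0 -0.062 -0.004 0.133 0" --pt "0 0 0 -0.07 -0.004 0.133 0"

```text
clock: 34.25
tcp_pos: [0.4367, 0.1947, 0.0653]
eef_rot: [-0.092, -3.14, 0.0]
wrist_force: [-1.1, 0.3, 0.1]
gripper_width: 0.0003
grip_force: 0.7
```

Emit:
servo_tool --pt "0 0 0 -0.009 0 0 0" --pt "0 0 0 -0.018 0 0 0" --pt "0 0 0 -0.027 0 0 0" --pt "0 0 0 -0.036 0 0 0" --pt "0 0 0 -0.045 0 0 0" --pt "0 0 0 -0.054 0 0 0" --pt "0 0 0 -0.063 0 0 0" --pt "0 0 0 -0.072 0 0 0" --pt "0 0 0 -0.081 0 0 0" --pt "0 0 0 -0.09 0 0 0" --pt "0 0 0 -0.098 0 0 0" --pt "0 0 0 -0.105 0 0 0"

```text
clock: 35.45
tcp_pos: [0.5418, 0.1885, 0.0651]
eef_rot: [-0.092, -3.14, 0.0]
wrist_force: [-1.0, 1.8, 0.7]
gripper_width: 0.0005
grip_force: 0.7
```

Pushing at about 1 N. Next come the roller and the detent.

Emit:
servo_tool --pt "0 0 0 -0.005 0 0 0" --pt "0 0 0 -0.01 0 0 0" --pt "0 0 0 -0.014 0 0 0" --pt "0 0 0 -0.018 0 0 0" --pt "0 0 0 -0.022 0 0 0" --pt "0 0 0 -0.026 0 0 0" --pt "0 0 0 -0.03 0 0 0" --pt "0 0 0 -0.03 0 0 0"

```text
clock: 36.25
tcp_pos: [0.5706, 0.187, 0.0651]
eef_rot: [-0.092, -3.139, 0.0]
wrist_force: [1.0, -1.4, 0.3]
gripper_width: 0.0005
grip_force: 0.0
```

Emit:
servo_tool --pt "0 0 0 -0.002 0 0 0" --pt "0 0 0 -0.004 0 0 0" --pt "0 0 0 -0.005 0 0 0" --pt "0 0 0 -0.005 0 0 0"

```text
clock: 36.65
tcp_pos: [0.5764, 0.1864, 0.0652]
eef_rot: [0.093, 3.14, 0.0]
wrist_force: [0.0, -0.2, -0.2]
gripper_width: 0.0008
grip_force: 0.0
```

Emit:
servo_tool --pt "0 0 0 -0.002 0 0 0" --pt "0 0 0 -0.004 0 0 0" --pt "0 0 0 -0.004 0 0 0" --pt "0 0 0 -0.004 0 0 0"

```text
clock: 37.05
tcp_pos: [0.5765, 0.1864, 0.0652]
eef_rot: [-0.091, -3.131, 0.002]
wrist_force: [-34.0, -1.9, 20.4]
gripper_width: 0.0005
grip_force: 17.3
```

Emit:
servo_tool --pt "0 0 0 0.02 0 0 0" --pt "0 0 0 0.06 0 0 0" --pt "0 0 0 0.1 0 0 0" --pt "0 0 0 0.14 0 -0.04 0" --pt "0 0 0 0.18 0 -0.09 0" --pt "0 0 0 0.2 0.05 -0.13 0" --pt "0 0 0 0.2 0.1 -0.13 0" --pt "0 0 0 0.2 0.1 -0.13 0" --pt "0 0 0 0.2 0.1 -0.13 0"

```text
clock: 37.95
tcp_pos: [0.3861, 0.3002, 0.1964]
eef_rot: [0.088, 3.138, 0.003]
wrist_force: [1.0, -0.3, -0.3]
gripper_width: 0.0004
grip_force: 0.0
```

Run:
```python
from h import *
c,P,q=look(); save(c,"top6.png",(90,90,450,310),2.2)
m=(abs(P[...,2]-.095)<.007)&(P[...,0]>.54)&(P[...,0]<.62)&(P[...,1]>.11)&(P[...,1]<.27)&(cv2.cvtColor(c["color"],cv2.COLOR_RGB2HSV)[...,1]>90)
print("blue",m.sum(),P[m].mean(0))
```

```text
door 1.6193625 0.47119662 -0.33893356
blue 115 [0.5902413  0.19124547 0.09362631]
```

View pics/top6.png

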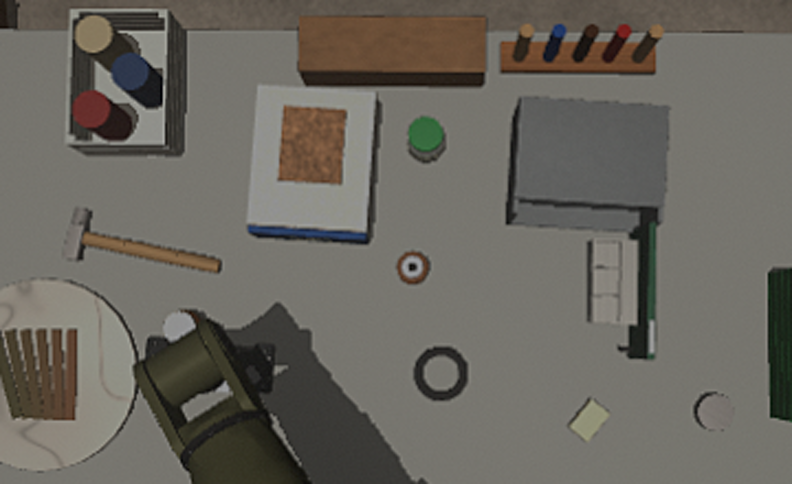

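The drawer is flush against the unit with its front at crop (308,233). It met a hard stop at 34 N, so it is seated. The door stands open at about 1.6 rad, the bench is clear of spools, and the gripper (z 0.196) is well above the glue jar and touching nothing. I'm handing in.

```bash
python3 -c "
from cell import workorder; print(workorder.close_job())"
```

```text
the job is handed in; nothing more can be done
None
```

The job is handed in: all four spools present (red, blue, small brown, pink) are in the drawer, the drawer is pushed fully home, and the locker door stands open at about a right angle; the catch took two presses to pop.

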